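# Set the hob ring under the wide pan to two dots

### The job

The wide open pan stands on one of the two rings of the hob. Turn the knob in line with that ring clockwise from off until its pointer clicks in at the mark with two dots, then let go of it. Leave the other knob at off and do not shift the pan.

Things in the scene. Friction and masses are not known exactly. Their poses are not given: they have to be found in the camera images.
- hob: Fixed two-ring aluminium hob, 340 (x) by 600 (y) by 60 mm high. Origin: centre of its underside, on the counter; z up, +x to the knob side (roughly away from the robot), +y to the left ring. Dark hotplates, 180 mm wide, 8 thick, at x -60, y +140 (left) and -140 mm (right). Upright knob axes at x +135, y +140 (left) and -140 mm (right). A loose salt cellar, 48 by 48 mm, stands between the knobs.
- knob_left (a joint): Knob of the left ring (+y), rad, growing clockwise from above. Detents: 0 off (dash), 0.698 one dot, 1.396 two dots, 2.094 three dots, each draws it in; stops just past both ends; under 0.2 N m. Skirt 46 mm wide, 4.5 high; on it a grip bar 46 long, 13 thick, its top 42.5 mm above the hob's top face (102.5 above the counter). White line on one bar end: pointer; at 0 it points along the hob's -x.
- knob_right (a joint): The same knob for the right ring (hob's -y): same size, marks, detents, zero and direction. Black marks are on the hob's top face round each knob, 40 degrees apart; the dots of one mark stand in a row pointing away from the knob.
- pan_center (a point): Centre, half-way up, of the wide open steel pan, 200 mm across, 55 mm high, rim 123 mm above the counter, two wire loop handles standing out 34 mm on opposite sides. Loose, on the left or the right hotplate. On the other hotplate stands a smaller lidded steel pot, 140 mm across, 107 mm high, no part of the job.

How it is judged:
By the outcome, as a careful person would: the job done as asked, in the order asked, and still so for the second after the job is handed in, with the robot touching nothing.
It also fails if it takes over 35 s, if anything falls off the work surface, if the arm or the gripper's body presses on something with over 40 N, if the wrist force passes 120 N, or if a joint passes its speed limit or range.

### The arm

A 6-joint arm with a two-finger parallel gripper is mounted at the origin on the work surface. World frame = base frame: x ahead of the robot, y to its left, z up, the work surface at z = 0. Lengths are in mm, angles in rad, forces in N, time in s.
With the tool pointing down it reaches from about 375 to 975 mm from the base axis. Payload 3.8 kg.
Tool frame: the origin (TCP) lies midway between the tips of the shut fingers; the grasp point (between the pads) lies 19 mm behind it; z points along the fingers, y is the line along which they close (so a half turn about z gives the same grasp; the last joint's range is limited). The gripper opens to 85 mm and grips with 20 to 120 N. Pads are 22 mm wide; open, the fingers measure 114 mm over their backs; the gripper's body (76 mm by 85 mm) begins 54 mm behind the grasp point. The pads swing forward as they close: fully open they stand 13 mm farther back than shut.
Start: joints at [1.291, 0.264, 1.604, -0, 1.274, -0.037], TCP at [162.282, 655.196, 231.28] pointing down, gripper open.
Joint ranges: [-2.63, 2.63], [-0.94, 2.18], [0.31, 2.57], [-1.31, 4.45], [0, 2.66], [-2.55, 2.55]. Speed limits (rad/s): [2.57, 2.57, 3.14, 3.14, 3.14, 3.14].

### API

Orientations are given as a rotation vector (axis times angle).
In Python, from cell import arm gives the robot as it stands. The module is installed in compiled form; this text tells all that it offers.
- The arm moves only by the tool servo_tool, never from a script. Its argument "motion" is a list that holds one entry, the list of rows, each a list of 7 numbers: the opening, from -1 (shut) to 1 (fully open), then the shift along the tool's x, y, z in units of 40 mm (1.0 is 40 mm), then the turn, a rotation vector about the tool's x, y, z in rad. A call has 1 to 10 rows; each row is the pose to reach, as a shift and turn from the pose commanded when the call began, along the tool's axes at that moment; what a row does not reach only later rows make up. A row lasts 1/10 s, in which the tool goes at most 50 mm and 8.59 degrees, less where a joint would pass 70% of its speed; a pose out of reach is approached as far as the arm can. A call with a gripper value outside its range is refused whole. The fingers move at their own pace and stop on an object; "grip_force" is the grip in N (left out, the last holds). Time passes only in rows, so rows that repeat a pose let the fingers close. It gives the time, the measured TCP pose, the force, the opening and the grip force at its end, in the units of the state.
- arm.sense(): the state, without advancing time (a new reading comes with each control period).
- arm.get_image(name): name is "scene" or "top" or "wrist"; returns the picture (384x512x3 uint8, blue, green, red); there is no depth.
- arm.get_calibration(name): a dict with "vertical_fov" (degrees; the focal length in pixels is half the picture's height over the tangent of half this angle, whatever the lens; pixels are square), "cx", "cy" (the principal point, pixels), "k1" (the pictures are not rectified: a ray, as slopes to the right and down, at radius r is drawn at 1 + k1 r^2 times it, then the intrinsics apply), "R" (3x3) and "t" (3): a world point X has camera coordinates R X + t. Camera axes: x right, y down, z forward; pixel columns grow to the right and rows downward; lengths in mm; the calibration is good to about 2 mm. A picture is of the moment at which its call begins: read the wrist's pose just before it. get_calibration takes no time and is no camera call; for the wrist camera it gives the pose at the moment of the call.
- arm.close_job(): hands the job in; it is judged then, once.
The state is a dict: "time_s": time; "joint_pos": joint angles; "qd": joint speeds; "tau": joint torques, N m; "tool_pos": TCP position; "tcp_rot": TCP orientation; "contact_force": force on the tool from outside, world axes, zero at the start; "ft_torque": the same for the moment, N m; "gripper_width": opening from 0.0 (shut) to 1.0 (fully open); "finger_force": force on a finger pad.
Only numpy, scipy, OpenCV 4.12 (cv2) and the standard library are available. Lean on these libraries where they do the work, as an engineer would, in place of code of your own. Each camera call takes 0.05 s, during which the arm holds its last target. There are 200 camera calls.

## Working session

There is one attempt and no reset: what is moved stays moved. The work goes in short steps, Python scripts to look and compute and a tool call to move; the robot and the scene stay as the last step left them, time stands still between calls to the robot, and variables do not carry over. Pictures are saved under pics/ and viewed, at most 10 in all, crops included, and the job is handed in when it is done.

Besides the shell and the picture viewer there is one more tool, called after "Request:" in YAML: its name, and indented under it one key for each argument. servo_tool: Moves the arm, as the interface text tells. Its arguments: {"type":"object","properties":{"motion":{"type":"array","items":{"type":"array","items":{"type":"array","items":{"type":"number"}}}},"grip_force":{"type":"number"}},"required":["motion"]}

```bash
mkdir -p pics; cat > h.py <<'E'
import numpy as np, cv2
from cell import arm
def ray(c,u,v):
    f=192/np.tan(np.radians(c["vertical_fov"]/2)); K=np.array([[f,0,c["cx"]],[0,f,c["cy"]],[0,0,1.]])
    p=cv2.undistortPoints(np.array([[[u,v]]],float),K,np.array([c["k1"],0,0,0.])) [0,0] if abs(c["k1"])<1e-9 else None
    if p is None:
        d=np.array([(u-c["cx"])/f,(v-c["cy"])/f]); s=d.copy()
        for _ in range(30): s=d/(1+c["k1"]*(s@s))
        p=s
    R=np.array(c["R"]);t=np.array(c["t"]); return -R.T@t, R.T@np.array([p[0],p[1],1])
def onz(c,u,v,z):
    o,d=ray(c,u,v); return o+d*(z-o[2])/d[2]
E
python3 - <<'E'
from h import *
a=arm.get_image("scene");b=arm.get_image("top")
cv2.imwrite("pics/s.png",a);cv2.imwrite("pics/t.png",b)
for n in("scene","top"):
    c=arm.get_calibration(n);print(n,c["vertical_fov"],c["k1"],-np.array(c["R"]).T@c["t"])
print(arm.sense())
E
```

```text
scene 55.6199689185854 -0.054744725060854635 [ 845.68517016 -460.13739408  589.4179211 ]
top 54.5288966353678 0.042112574426644254 [485.11042875   7.7828414  754.5561295 ]
{'time_s': 0.1, 'joint_pos': array([ 1.29109944e+00,  2.64691891e-01,  1.60523448e+00,  6.21705635e-06,
        1.27369781e+00, -3.68694080e-02]), 'qd': array([ 1.85735100e-03, -9.29123479e-05, -3.04106223e-03,  1.06166527e-03,
        1.05780103e-04, -3.51908225e-04]), 'tau': array([-1.21491860e-05, -5.16703963e+01, -3.68589807e+01, -3.39767519e-05,
        6.18925624e-03, -3.18510240e-05]), 'tool_pos': array([162.10077664, 654.57015033, 230.0786326 ]), 'tcp_rot': array([-0.38045924, -3.11813991,  0.00314943]), 'contact_force': array([0.66629804, 0.55089561, 0.31603366]), 'ft_torque': array([ 0.05992551, -0.01040962,  0.02561452]), 'finger_force': 0.0, 'gripper_width': 0.9994675598088479}
```

View pics/t.png

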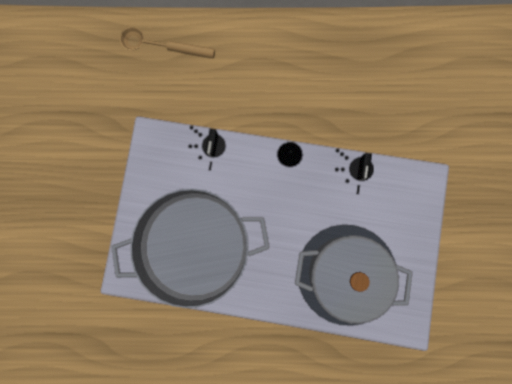

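View pics/s.png

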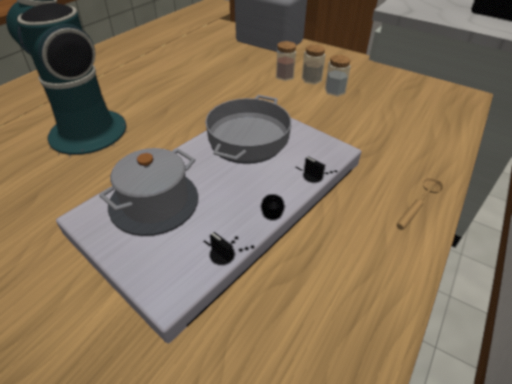

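The top picture shows the wide pan at (194,247), on the left ring. Its knob is at (213,146) and points down to the dash at (211,166). The two dots are at (190–196,146), to the left, which agrees with clockwise. The salt cellar is at (290,154).

```bash
python3 - <<'E'
from h import *
b=cv2.imread("pics/t.png");c=arm.get_calibration("top")
hsv=cv2.cvtColor(b,cv2.COLOR_BGR2HSV)
m=((hsv[...,1]<60)&(hsv[...,2]>60)).astype(np.uint8); m[:20]=0
m=cv2.morphologyEx(m,cv2.MORPH_CLOSE,np.ones((9,9)))
ct=max(cv2.findContours(m,0,1)[0],key=cv2.contourArea)
P=np.array([onz(c,*p[0],60)[:2] for p in ct],np.float32)
r=cv2.minAreaRect(P);print(r, cv2.boxPoints(r))
B=cv2.boxPoints(r); 
ctr=np.array(r[0]); e=[B[1]-B[0],B[2]-B[1]]; s=min(e,key=np.linalg.norm); s=s/np.linalg.norm(s); s=s*np.sign(s[0])
y=np.array([-s[1],s[0]])
print("yaw",np.arctan2(s[1],s[0]),"knobL",ctr+135*s+140*y,"knobR",ctr+135*s-140*y)
for n,u,v,z in[("skirtL",213,147,64),("skirtR",361,169,64),("dashL",211,166,60),("pan",196,246,123)]: print(n,onz(c,u,v,z))
E
python3 - <<'E'
import cv2
b=cv2.imread("pics/t.png");cv2.imwrite("pics/tc.png",cv2.resize(b[110:200,160:280],None,fx=6,fy=6,interpolation=cv2.INTER_CUBIC))
E
```

```text
((483.4152526855469, -6.157562255859375), (595.4281616210938, 337.7347412109375), 81.33656311035156) [[ 271.62994 -275.0383 ]
 [ 605.5112  -325.9113 ]
 [ 695.20056  262.72318]
 [ 361.31927  313.59616]]
yaw -0.15120552 knobL [637.96312332 111.91000748] knobR [ 595.78672409 -164.89522934]
skirtL [634.24656678 111.97330971  64.        ]
skirtR [ 594.69441088 -164.64013519   64.        ]
dashL [598.65340338 115.52335258  60.        ]
pan [451.9754158  127.64550462 123.        ]
```

View pics/tc.png

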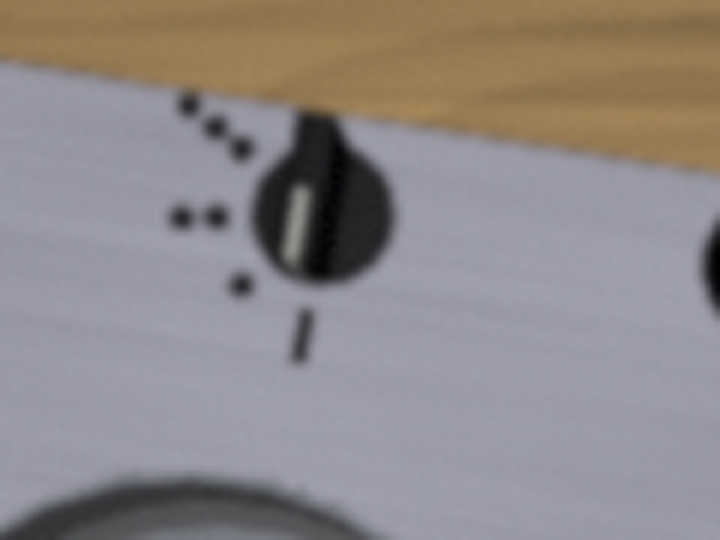

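Request:
servo_tool:
  motion:
    - [[1,-14.77,-10.33,0,0,0,-0.092],[1,-14.77,-10.33,0,0,0,-0.092],[1,-14.77,-10.33,0,0,0,-0.092],[1,-14.77,-10.33,0,0,0,-0.092],[1,-14.77,-10.33,0,0,0,-0.092],[1,-14.77,-10.33,0,0,0,-0.092],[1,-14.77,-10.33,0,0,0,-0.092],[1,-14.77,-10.33,0,0,0,-0.092],[1,-14.77,-10.33,0,0,0,-0.092],[1,-14.77,-10.33,0,0,0,-0.092]]

```text
time_s: 1.1
tool_pos: [491.8, 276.7, 230.9]
tcp_rot: [-0.237, -3.132, 0.0]
contact_force: [0.0, 0.8, 0.4]
gripper_width: 1.001
finger_force: 0.0
```

Request:
servo_tool:
  motion:
    - [[1,-4.0,-3.4,0,0,0,0],[1,-4.0,-3.4,0,0,0,0],[1,-4.0,-3.4,0,0,0,0],[1,-4.0,-3.4,0,0,0,0],[1,-4.0,-3.4,0,0,0,0],[1,-4.0,-3.4,0,0,0,0],[1,-4.0,-3.4,0,0,0,0],[1,-4.0,-3.4,0,0,0,0]]

```text
time_s: 1.9
tool_pos: [627.7, 121.4, 231.0]
tcp_rot: [-0.234, -3.132, -0.0]
contact_force: [0.0, -0.9, -0.0]
gripper_width: 0.995
finger_force: 0.0
```

```bash
python3 - <<'E'
from h import *
s=arm.sense();c=arm.get_calibration("wrist");a=arm.get_image("wrist");cv2.imwrite("pics/w1.png",a)
np.save("w1.npy",c,allow_pickle=True);print(s["tool_pos"],s["tcp_rot"],s["joint_pos"],-np.array(c["R"]).T@c["t"])
E
```

```text
[627.72228895 121.44216898 231.03743825] [-2.34097698e-01 -3.13187222e+00 -4.33469033e-04] [ 1.51882354e-01  1.98013701e-01  1.68463999e+00  5.14533966e-04
  1.25983545e+00 -1.26985534e+00] [554.62922115 132.93378745 373.79843607]
```

View pics/w1.png

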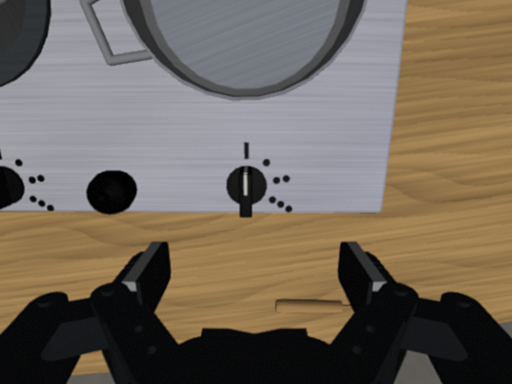

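The wrist picture shows the left knob's skirt centre at about (246,185). Its bar runs from (246,167) to (246,216), the white pointer faces the dash at (246,150), and the two dots are at (277–286,180).

```bash
python3 - <<'E'
from h import *
c=np.load("w1.npy",allow_pickle=True).item();a=cv2.imread("pics/w1.png").max(2)
m=(a<60).astype(np.uint8);m[235:]=0
n,l,st,ce=cv2.connectedComponentsWithStats(m)
for i in range(1,n):
    if 200<st[i,0]<300 and st[i,4]>15: print(st[i],ce[i])
k=l[185,240]; x=np.where(l[182:188]==k)[1];print("skirt x",x.min(),x.max())
b=np.where(l[210:214]==k)[1];print("bar x",b.min(),b.max())
for n,u,v,z in[("skirt",(x.min()+x.max())/2,185,64.5),("skL",x.min(),185,64.5),("skR",x.max(),185,64.5),("barfar",b.mean(),216.5,102.5),("dash",246.5,150,60)]: print(n,onz(c,u,v,z))
E
```

```text
[281   0  83  90 745] [338.60536913  34.90201342]
[245 143   3  15  45] [246. 150.]
[264 160   5   6  25] [266.08 162.2 ]
[ 227  166   39   51 1208] [246.11506623 188.50910596]
[283 176   6   6  26] [285.61538462 178.15384615]
[274 178   5   5  24] [276.08333333 179.91666667]
[270 197   5   6  24] [272.         199.29166667]
[278 202   6   5  25] [280.4  203.96]
[286 206   6   6  27] [288.25925926 208.59259259]
skirt x 227 265
bar x 240 251
skirt [636.08512348 111.88623527  64.5       ]
skL [632.93312813  91.00361611  64.5       ]
skR [639.23283983 132.76056236  64.5       ]
barfar [658.45666763 108.8208742  102.5       ]
dash [598.3556589  118.30035299  60.        ]
```

Request:
servo_tool:
  motion:
    - [[1,-0.24,-0.2,1,0,0,0],[1,-0.24,-0.2,2,0,0,0],[1,-0.24,-0.2,2.6,0,0,0],[1,-0.24,-0.2,2.6,0,0,0],[1,-0.24,-0.2,2.6,0,0,0]]

```text
time_s: 2.45
tool_pos: [636.6, 111.7, 127.6]
tcp_rot: [-0.234, -3.132, 0.0]
contact_force: [0.2, 0.7, 1.1]
gripper_width: 0.999
finger_force: 0.0
```

Request:
servo_tool:
  motion:
    - [[1,0,0,0.8,0,0,0],[1,0,0,1.32,0,0,0],[1,0,0,1.32,0,0,0],[-1,0,0,1.32,0,0,0],[-1,0,0,1.32,0,0,0],[-1,0,0,1.32,0,0,0],[-1,0,0,1.32,0,0,0],[-1,0,0,1.32,0,0,0],[-1,0,0,1.32,0,0,0],[-1,0,0,1.32,0,0,0]]
  grip_force: 40

```text
time_s: 3.45
tool_pos: [637.8, 111.1, 75.5]
tcp_rot: [0.237, 3.131, 0.001]
contact_force: [-1.5, 2.7, 5.0]
gripper_width: 0.146
finger_force: 40.7
```

Request:
servo_tool:
  motion:
    - [[-1,0,0,0,0,0,0.14],[-1,0,0,0,0,0,0.28],[-1,0,0,0,0,0,0.42],[-1,0,0,0,0,0,0.56],[-1,0,0,0,0,0,0.7],[-1,0,0,0,0,0,0.84],[-1,0,0,0,0,0,0.98],[-1,0,0,0,0,0,1.12],[-1,0,0,0,0,0,1.26],[-1,0,0,0,0,0,1.4]]

```text
time_s: 4.45
tool_pos: [638.2, 111.7, 75.5]
tcp_rot: [2.205, 2.237, 0.004]
contact_force: [0.7, 3.9, 4.6]
gripper_width: 0.146
finger_force: 40.5
```

Request:
servo_tool:
  motion:
    - [[-1,0,0,0,0,0,0],[-1,0,0,0,0,0,0],[-1,0,0,0,0,0,0]]

```text
time_s: 4.75
tool_pos: [638.2, 111.6, 75.5]
tcp_rot: [2.195, 2.247, 0.004]
contact_force: [1.0, 4.6, 5.6]
gripper_width: 0.145
finger_force: 40.6
```

```bash
python3 - <<'E'
from h import *
s=arm.sense();M=cv2.Rodrigues(s["tcp_rot"])[0];print("tool y deg",np.degrees(np.arctan2(M[1,1],M[0,1])),"start 81.4, goal ~1.4",s["tool_pos"],s["contact_force"],s["ft_torque"],s["gripper_width"])
E
```

```text
tool y deg 1.3467130882540972 start 81.4, goal ~1.4 [638.21559776 111.64746524  75.45708985] [0.9787376  4.58699588 5.56153187] [ 0.74396689 -0.06103185  0.03051274] 0.14460331664802314
```

Request:
servo_tool:
  motion:
    - [[0,0,0,0,0,0,0],[0,0,0,0,0,0,0],[0,0,0,0,0,0,0],[0,0,0,0,0,0,0],[0,0,0,-0.6,0,0,0],[0,0,0,-1.6,0,0,0],[0,0,0,-2.8,0,0,0],[0,0,0,-3.8,0,0,0],[0,0,0,-3.8,0,0,0],[0,0,0,-3.8,0,0,0]]

```text
time_s: 5.75
tool_pos: [638.0, 110.6, 228.2]
tcp_rot: [2.197, 2.242, 0.004]
contact_force: [-0.2, 0.5, -0.8]
gripper_width: 0.5
finger_force: 0.0
```

```bash
python3 - <<'E'
from h import *
a=arm.get_image("wrist");b=arm.get_image("scene");cv2.imwrite("pics/w2.png",np.vstack([a[:300],cv2.resize(b[80:280,130:390],(512,300))[:, :]]))
E
```

```text
(no output)
```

View pics/w2.png

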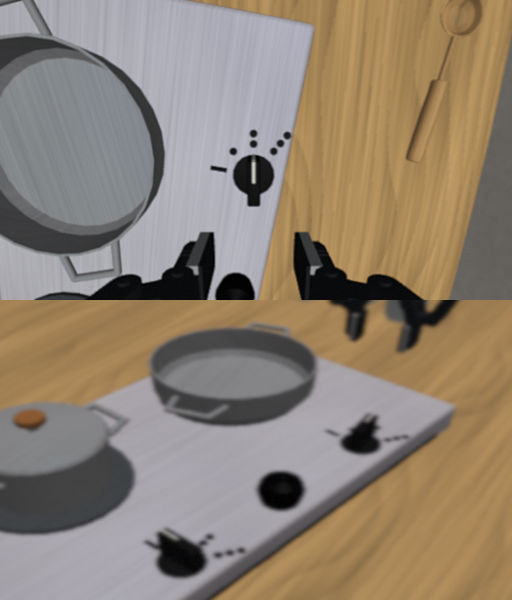

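The pointer at (253,170) lines up with the two-dot mark at (253,133–144). The pan has not moved, the other knob still points at its dash, and the gripper is clear of everything.

```bash
python3 -c "
from cell import arm
print(arm.close_job())"
```

```text
the job is handed in; nothing more can be done
None
```

I turned the left knob, in line with the wide pan's ring, clockwise to the two-dot mark and let go; the last picture shows the right knob still at off and no sign the pan moved, and the job is handed in.

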